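Fetch the charcoal block from behind the bottles

TASK

The long black charcoal soldering block lies in the wooden caddy, behind a row of three containers: an amber bottle, a white jar and a steel spirit lamp. Stand all three upright on the white enamel tray, then lift the block out and lay it flat in the middle of the grey soldering board, lengthwise along the board, and last put the three containers back in the caddy, each upright exactly where it stood at the start. Set everything down gently - drop nothing, tip nothing over - and leave the red-lidded tin, the ring cone and the white block where they are.

Things in the scene. Friction and masses are not known exactly. Their poses are not given: they have to be found in the camera images.
- amber_mid (a point): amber glass bottle with a black cap, paper label; 102 mm tall, straight round body 42 mm across from its foot up to 74 mm, then a shoulder up to a cap 25 mm across; 0.17 kg. The point is on its axis, half-way up (51 mm above its foot); z up. Starts in the caddy's front row
- jar_mid (a point): white ceramic jar with a blue band and a cork lid; 84 mm tall, straight round body 44 mm across from its foot up to 68 mm, lid 38 mm across; 0.16 kg. The point is on its axis, half-way up (42 mm above its foot); z up. Starts in the caddy's front row
- lamp_mid (a point): round steel spirit lamp with a brass cap; about 102 mm tall (a 6 mm bead stands on top of that), straight round body 42 mm across from its foot up to 72 mm, then a shoulder up to a cap 27 mm across; 0.19 kg. The point is on its axis, half-way up (51 mm above its foot); z up. Starts in the caddy's front row
- block_mid (a point): long black charcoal soldering block, 54 mm (its x) by 120 mm (its y) by 26 mm high (its z), 0.08 kg, to be gripped across its 54 mm. The point is its centre (13 mm above its underside). It starts in the caddy behind the three containers, about 11 mm clear of them, its length along their row, with about 36 mm free between it and the caddy's rear wall
- caddy: open light-wood caddy, fixed; outside 174 mm (its x, from front row to back) by 216 mm (its y, along the row) by 32 mm high, walls 8 mm, floor 8 mm thick. Origin: centre of its underside, on the table; x points from the row of containers towards the block. The three containers stand in a row along y at about x = -45 mm, y = -54, 0 and +54 mm, in any order; their feet are 8 mm above the table
- tray: white enamel tray with a blue rim, the side area for the containers, fixed; outside 140 mm (its x) by 230 mm (its y), rim 12 mm high and 3 mm thick, floor 3 mm thick, empty at the start. Origin: centre of its underside, on the table
- board: grey soldering board, fixed; flat slab 150 mm (its x) by 220 mm (its y, its length) by 12 mm thick. Origin: centre of its underside, on the table. The block goes in its middle, the block's 120 mm along the board's 220 mm
- tin_mid (a point): small round steel tin with a red lid, 29 mm across, 22 mm high, standing in the caddy near one end of the block (5 to 10 mm clear of it); stays where it is. The point is its centre
- ringcone_mid (a point): small wooden cone with a gold ring, 28 mm across, 44 mm high, standing near one end of the soldering board, 74 to 100 mm from the board's middle along its +y; stays where it is. The point is on its axis, half-way up
- whiteblock_mid (a point): white ceramic soldering block, 56 by 100 by 28 mm, lying on the table; not the one wanted, stays where it is. The point is its centre
Not all that is in view belongs to the job. What is shaped like the part that bears jar_mid but green or pink is not meant.

How it is judged:
On the way, in this order (a step that is already met when the one before it is completed fails the run):
1. the amber bottle, the white jar and the steel lamp all stand upright and released on the enamel tray, the charcoal block still lying in the caddy (x of amber_mid in the frame of tray between -0.06 and 0.06 m and y of amber_mid in the frame of tray between -0.105 and 0.105 m and z of each of amber_mid, lamp_mid in the frame of tray below 0.06 m and angle between each of amber_mid, jar_mid, lamp_mid's own z axis and vertical below 0.12 rad and contact force between each of amber, jar, lamp and the fingers below 0.05 N and x of jar_mid in the frame of tray between -0.06 and 0.06 m and y of jar_mid in the frame of tray between -0.105 and 0.105 m and z of jar_mid in the frame of tray below 0.051 m and x of lamp_mid in the frame of tray between -0.06 and 0.06 m and y of lamp_mid in the frame of tray between -0.105 and 0.105 m and z of block_mid in the frame of caddy below 0.03 m and horizontal distance between block_mid and caddy below 0.06 m), for 0.2 s.
2. the charcoal block lies released in the middle of the soldering board, along it, while the three containers still stand on the tray (horizontal distance between block_mid and board below 0.015 m and angle between the y axis of block_mid and the y axis of board, either way round below 0.2 rad and z of block_mid in the frame of board between 0.02 and 0.031 m and angle between block_mid's own z axis and vertical below 0.1 rad and contact force between block and the fingers below 0.05 N and x of amber_mid in the frame of tray between -0.06 and 0.06 m and y of amber_mid in the frame of tray between -0.105 and 0.105 m and z of each of amber_mid, lamp_mid in the frame of tray below 0.06 m and angle between each of amber_mid, jar_mid, lamp_mid's own z axis and vertical below 0.12 rad and x of jar_mid in the frame of tray between -0.06 and 0.06 m and y of jar_mid in the frame of tray between -0.105 and 0.105 m and z of jar_mid in the frame of tray below 0.051 m and x of lamp_mid in the frame of tray between -0.06 and 0.06 m and y of lamp_mid in the frame of tray between -0.105 and 0.105 m), for 0.2 s.
At the end, for the whole second after the job is handed in: block flat on the soldering board, within 15 mm of its middle and 0.2 rad of its length; bottle, jar and lamp upright, each within 15 mm of where it stood at the start; red tin, ring cone and white block within 20 mm of theirs; all released and at rest (horizontal distance between block_mid and board below 0.015 m and angle between the y axis of block_mid and the y axis of board, either way round below 0.2 rad and z of block_mid in the frame of board between 0.02 and 0.031 m and angle between block_mid's own z axis and vertical below 0.1 rad and linear speed of each of block, amber, jar, lamp below 0.01 m/s and angular speed of each of block, amber, jar, lamp below 0.1 rad/s and distance of each of amber_mid, jar_mid, lamp_mid from where it was at the start of the episode below 0.015 m and angle between each of amber_mid, jar_mid, lamp_mid's own z axis and vertical below 0.12 rad and distance of each of tin_mid, ringcone_mid, whiteblock_mid from where it was at the start of the episode below 0.02 m); the robot touches nothing.
It fails at once if a container is tipped over (more than 0.7 rad) (angle between any of amber_mid, jar_mid, lamp_mid's own z axis and vertical above 0.7 rad).
It fails at once if a container or the charcoal block is dropped (falls free at more than 0.7 m/s, some 25 mm) ((linear speed of amber above 0.7 m/s and contact force between amber and the fingers below 0.05 N) or (linear speed of jar above 0.7 m/s and contact force between jar and the fingers below 0.05 N) or (linear speed of lamp above 0.7 m/s and contact force between lamp and the fingers below 0.05 N) or (linear speed of block above 0.7 m/s and contact force between block and the fingers below 0.05 N)).
It fails at once if the red tin, the ring cone or the white block is moved by more than 20 mm (distance of any of tin_mid, ringcone_mid, whiteblock_mid from where it was at the start of the episode above 0.02 m).
It also fails if it takes over 152 s, if anything falls off the work surface, if the arm or the gripper's body presses on something with over 40 N, if the wrist force passes 120 N, or if a joint passes its speed limit or range.

ROBOT

A 6-joint arm with a two-finger parallel gripper is mounted at the origin on the work surface. World frame = base frame: x ahead of the robot, y to its left, z up, the work surface at z = 0. Lengths are in m, angles in rad, forces in N, time in s.
With the tool pointing down it reaches from about 0.375 to 0.975 m from the base axis. Payload 3.8 kg.
Tool frame: the origin (TCP) lies at the very end of the fingers, on their centre line; the grasp point (between the pads) lies 19 mm behind it; z points along the fingers, y is the line along which they close (so a half turn about z gives the same grasp; the last joint's range is limited). The gripper opens to 85 mm and grips with 20 to 120 N. Pads are 22 mm wide; open, the fingers measure 114 mm over their backs; the gripper's body (76 mm by 85 mm) begins 54 mm behind the grasp point. The pads swing forward as they close: fully open they stand 13 mm farther back than shut.
Start: joints at [-1.183, 0.264, 1.604, -0, 1.274, -0.037], TCP at [0.278, -0.615, 0.231] pointing down, gripper open.
Joint ranges: [-2.63, 2.63], [-0.94, 2.18], [0.31, 2.57], [-1.31, 4.45], [0, 2.66], [-2.55, 2.55]. Speed limits (rad/s): [2.57, 2.57, 3.14, 3.14, 3.14, 3.14].

INTERFACE

Orientations are given as a rotation vector (axis times angle).
In Python, from workcell import * gives the robot as it stands.
- The arm moves only by the shell command python3 -m crank 'ROWS' [OPENING] [FORCE]. ROWS is JSON, a list that holds one entry, the list of rows, each a list of 6 numbers: the shift along the tool's x, y, z in cm, then the turn, a rotation vector about the tool's x, y, z in rad. In form: [[[dx, dy, dz, ax, ay, az], ...]]. A call has 1 to 8 rows; each row shifts and turns the commanded pose from where the row before left it, along the tool's axes as they then stand; what a row does not reach is not made up. A row lasts 1/12 s, in which the tool goes at most 41.7 mm and 7.16 degrees, less where a joint would pass 70% of its speed; a pose out of reach is approached as far as the arm can. A call with a gripper value outside its range is refused whole. OPENING is the finger opening in cm, from 0 to 8.54, set as the call begins (- or left out, the last holds). The fingers move at their own pace and stop on an object; FORCE is the grip in N (left out, the last holds). Time passes only in rows, so rows that do not move let the fingers close. It gives the time, the measured TCP pose, the force, the opening and the grip force at its end, in the units of the state.
- read_state(): the state, without advancing time (a new reading comes with each control period).
- read_camera(name): name is "scene" or "side" or "wrist"; returns the picture (400x640x3 uint8, blue, green, red); there is no depth.
- camera_model(name): a dict with "camera_matrix" (3x3 intrinsics, pixels), "R" (3x3) and "t" (3): a world point X has camera coordinates R X + t. Camera axes: x right, y down, z forward; pixel columns grow to the right and rows downward; lengths in m; the calibration is good to about 2 mm. A picture is of the moment at which its call begins: read the wrist's pose just before it. camera_model takes no time and is no camera call; for the wrist camera it gives the pose at the moment of the call.
- finish_job(): hands the job in; it is judged then, once.
The state is a dict: "time": time; "q": joint angles; "joint_vel": joint speeds; "joint_torque": joint torques, N m; "tool_pos": TCP position; "tcp_rot": TCP orientation; "wrist_force": force on the tool from outside, world axes, zero at the start; "torque": the same for the moment, N m; "width": opening from 0.0 (shut) to 1.0 (fully open); "grip_force": force on a finger pad.
Only numpy, scipy, OpenCV 4.12 (cv2) and the standard library are available. Lean on these libraries where they do the work, as an engineer would, in place of code of your own. Each camera call takes 0.05 s, during which the arm holds its last target. There are 200 camera calls.

## Working session

There is one attempt and no reset: what is moved stays moved. The work goes in short steps, Python scripts to look and compute and a shell command to move; the robot and the scene stay as the last step left them, time stands still between calls to the robot, and variables do not carry over. Pictures are saved under pics/ and viewed, at most 14 in all, crops included, and the job is handed in when it is done.

```bash
mkdir -p pics; ls
python3 - <<'E'
from workcell import *
import cv2
s=read_state(); print(s)
for n in("scene","side"):
    im=read_camera(n); cv2.imwrite(f"pics/{n}0.png",im)
    c=camera_model(n); print(n,c)
E
```

```text
pics
{'time': 0.0, 'q': array([-1.18290685e+00,  2.64779575e-01,  1.60539094e+00,  9.11123213e-07,
        1.27370464e+00, -3.68742508e-02]), 'joint_vel': array([-0.00037788, -0.00110017,  0.00046518, -0.00048244,  0.00091745,
       -0.00060948]), 'joint_torque': array([-3.25934971e-04, -5.15117848e+01, -3.67313004e+01,  1.39477311e-04,
        1.28871770e-02,  2.37528525e-05]), 'tool_pos': array([ 0.27790487, -0.61432318,  0.22993509]), 'tcp_rot': array([-3.06880910e+00, -6.61738485e-01,  6.24234035e-04]), 'wrist_force': array([-0.32788371,  0.48691902,  0.04766102]), 'torque': array([-0.01453996,  0.00459786,  0.05089102]), 'grip_force': 0.0, 'width': 1.0021128947723494}
scene {'camera_matrix': array([[375.09641407,   0.        , 318.54127931],
       [  0.        , 375.09641407, 199.15134405],
       [  0.        ,   0.        ,   1.        ]]), 'R': array([[-0.12798535,  0.99177548, -0.00106818],
       [ 0.57520542,  0.07335088, -0.81471367],
       [-0.8079347 , -0.10488583, -0.57986247]]), 't': array([ 0.0509599 , -0.24089336,  1.58476705])}
side {'camera_matrix': array([[368.48880125,   0.        , 312.1993678 ],
       [  0.        , 368.48880125, 199.81550404],
       [  0.        ,   0.        ,   1.        ]]), 'R': array([[ 9.85196638e-01, -1.71427871e-01, -2.61707175e-04],
       [-1.03074364e-01, -5.91147539e-01, -7.99950162e-01],
       [ 1.36979046e-01,  7.88135186e-01, -6.00066387e-01]]), 't': array([-0.53792353,  0.11444749,  0.88876716])}
```

View pics/scene0.png

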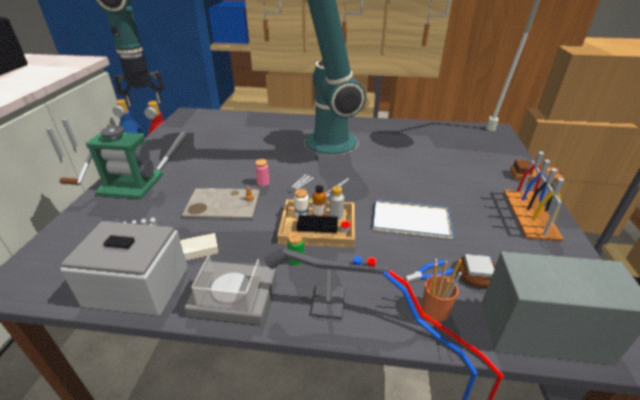

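View pics/side0.png

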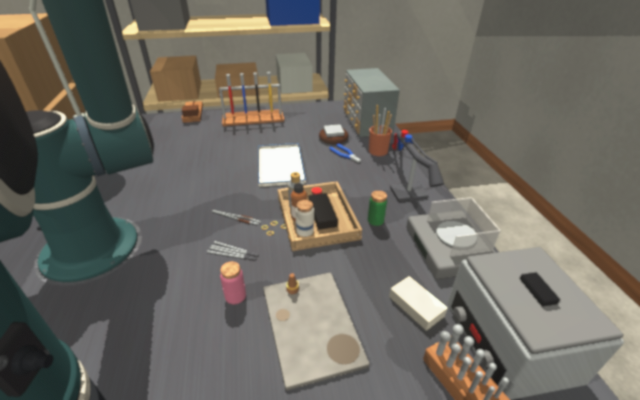

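The scene view shows the caddy at (317,222) holding the white jar (301,203), amber bottle (319,202), lamp (337,203), charcoal block (318,223) and red tin (346,225). The board is at (222,203) with the ring cone at (249,194), the tray at (412,218) and the white block at (200,246). The pink jar (262,172) and green jar (296,248) are decoys. I'll enlarge both views to confirm.

```bash
cat > h.py <<'E'
from workcell import *
import numpy as np, cv2
from scipy.spatial.transform import Rotation as Ro
def ray(c,uv,z):
    uv=np.atleast_2d(np.asarray(uv,float)); K,R,t=c["camera_matrix"],c["R"],c["t"]
    d=(np.c_[uv,np.ones(len(uv))]@np.linalg.inv(K).T)@R; o=-R.T@t
    return o+d*((z-o[2])/d[:,2])[:,None]
def proj(c,X):
    p=(np.atleast_2d(X)@c["R"].T+c["t"])@c["camera_matrix"].T; return p[:,:2]/p[:,2:]
E
python3 - <<'E'
from h import *
a=cv2.imread("pics/scene0.png");b=cv2.imread("pics/side0.png")
A=cv2.resize(a[160:280,170:470],None,fx=2.667,fy=2.667,interpolation=cv2.INTER_CUBIC)
B=cv2.resize(b[160:270,240:480],None,fx=2.5,fy=2.5,interpolation=cv2.INTER_CUBIC)
B=cv2.copyMakeBorder(B,0,0,0,A.shape[1]-B.shape[1],0)
cv2.imwrite("pics/crop0.png",np.vstack([A,B])); print(A.shape,B.shape)
sc=camera_model("scene");sd=camera_model("side")
for n,u in dict(tray=(412,218),caddy=(317,228),board=(222,203),cone=(249,200),white=(200,246)).items(): print(n,ray(sc,u,.01).round(3))
for n,u in dict(tray=(281,166),board=(315,328)).items(): print("side",n,ray(sd,u,.01).round(3))
E
```

```text
(320, 800, 3) (275, 800, 3)
tray [[0.495 0.301 0.01 ]]
caddy [[0.579 0.019 0.01 ]]
board [[ 0.493 -0.302  0.01 ]]
cone [[ 0.466 -0.22   0.01 ]]
white [[ 0.698 -0.295  0.01 ]]
side tray [[0.494 0.275 0.01 ]]
side board [[ 0.496 -0.318  0.01 ]]
```

View pics/crop0.png

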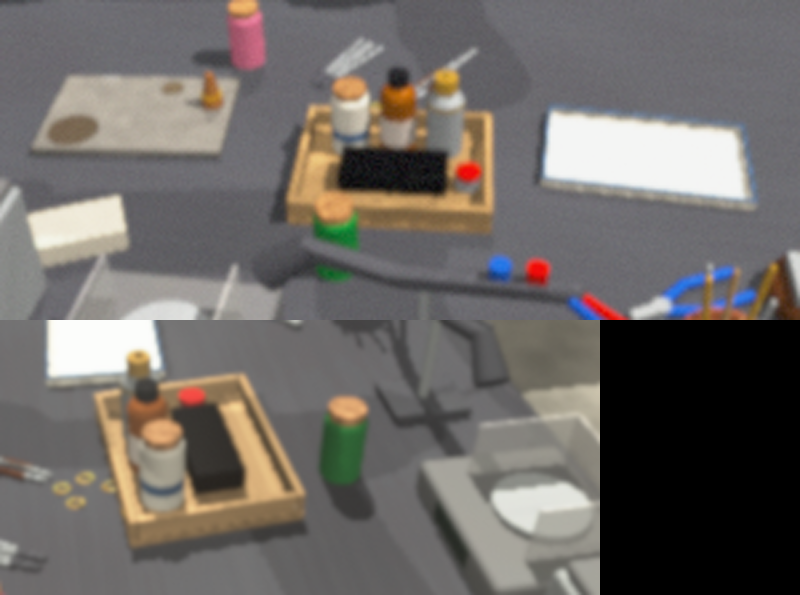

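The crop confirms it. The front row from −y to +y is white jar with blue band, amber bottle, lamp with brass cap. The black block lies behind them and the red tin is at its +y end. The plain green and pink jars are decoys. Next I'll move above the caddy.

```bash
R='[2.49,-2.53,-0.67,0,0,0]'; 
python3 -m crank '[[[2.5,-2.5,-0.7,0,0,0],[2.5,-2.5,-0.7,0,0,0],[2.5,-2.5,-0.7,0,0,0],[2.5,-2.5,-0.7,0,0,0],[2.5,-2.5,-0.7,0,0,0],[2.5,-2.5,-0.7,0,0,0],[2.5,-2.5,-0.7,0,0,0],[2.5,-2.5,-0.7,0,0,0]]]' 8.5
python3 -m crank '[[[2.5,-2.5,-0.7,0,0,0],[2.5,-2.5,-0.7,0,0,0],[2.5,-2.5,-0.7,0,0,0],[2.5,-2.5,-0.7,0,0,0],[2.5,-2.5,-0.7,0,0,0],[2.5,-2.5,-0.7,0,0,0],[2.5,-2.5,-0.7,0,0,0],[2.5,-2.5,-0.7,0,0,0]]]'
python3 -m crank '[[[0,0,0,0,0,-0.115],[0,0,0,0,0,-0.115],[0,0,0,0,0,-0.115],[0,0,0,0,0,-0.115],[0,0,0,0,0,-0.115]]]'
python3 -m crank '[[[0,0,0,0,0,-0.115],[0,0,0,0,0,-0.115],[0,0,0,0,0,-0.115],[0,0,0,0,0,-0.115],[0,0,0,0,0,-0.115],[0,0,0,0,0,0]]]'
cat >> h.py <<'E'
def go(x,y,z,yaw=None):
    """print shift in tool axes (cm) to the world point, and turn (rad) to yaw of tool x"""
    s=read_state(); R=Ro.from_rotvec(s["tcp_rot"]).as_matrix()
    d=R.T@(np.array([x,y,z])-s["tool_pos"])*100
    cy=np.arctan2(R[1,0],R[0,0]); print("go",d.round(2),"n",round(float(np.linalg.norm(d)/3.8),1),"az",None if yaw is None else round(float(-(yaw-cy)),3),"tilt",R[:2,2].round(4))
E
python3 - <<'E'
from h import *
s=read_state();print(s["time"],s["tool_pos"],s["q"])
im=read_camera("wrist");cv2.imwrite("pics/w1.png",im);c=camera_model("wrist");print(-c["R"].T@c["t"],c["R"],c["camera_matrix"][0,0]);np.savez("w1.npz",**c)
go(.5,0,.3,np.pi/2)
E
```

```text
time: 0.77
tool_pos: [0.378, -0.3485, 0.2871]
tcp_rot: [-3.07, -0.662, 0.001]
wrist_force: [0.9, -1.0, -0.0]
width: 0.997
grip_force: 0.0
time: 1.43
tool_pos: [0.4777, -0.0839, 0.3433]
tcp_rot: [-3.071, -0.662, 0.001]
wrist_force: [0.4, -0.0, -0.4]
width: 0.997
grip_force: 0.0
time: 1.85
tool_pos: [0.4775, -0.0853, 0.3427]
tcp_rot: [-2.752, -1.514, 0.001]
wrist_force: [0.4, -0.9, -0.0]
width: 0.992
grip_force: 0.0
time: 2.35
tool_pos: [0.4775, -0.0856, 0.3427]
tcp_rot: [-2.213, -2.228, 0.001]
wrist_force: [0.8, 0.3, -0.5]
width: 0.999
grip_force: 0.0
2.35 [ 0.47747097 -0.08561154  0.34274551] [-2.28779076e-01 -1.51717166e-01  1.83949309e+00  1.19203749e-05
  1.45479393e+00 -2.35615895e-01]
[ 0.47757272 -0.01645107  0.48532428] [[ 0.99999731  0.00165083 -0.00162764]
 [ 0.00203461 -0.96148457  0.27485136]
 [-0.00111122 -0.27485394 -0.96148535]] 285.6702447638843
go [8.56 2.27 4.28] n 2.6 az 0.002 tilt [-0.0008  0.0002]
```

View pics/w1.png

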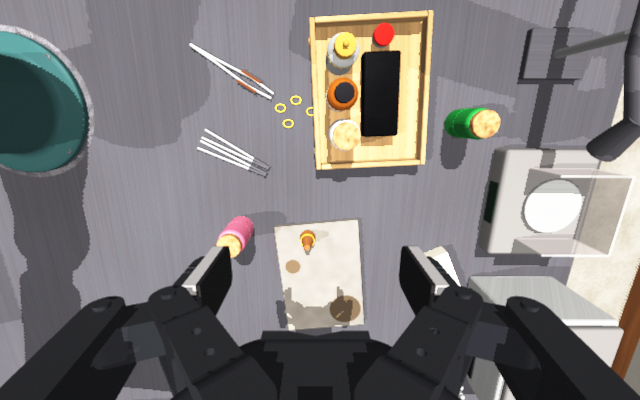

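Wrist view: caddy rim spans (310,12)–(432,168). The caps are jar (345,134), amber (344,93) and lamp (344,44), with the block at (380,93) and tin at (384,34). The board is at (320,275) with the cone at (308,240). I'll measure by masks.

```bash
cat > m.py <<'E'
from h import *
def rect(c,m,z,box):
    """largest blob inside box -> (centre, size, yaw) in world on plane z"""
    k=np.zeros_like(m); x0,y0,x1,y1=box; k[y0:y1,x0:x1]=m[y0:y1,x0:x1]
    cs,_=cv2.findContours(k,cv2.RETR_EXTERNAL,cv2.CHAIN_APPROX_NONE); q=max(cs,key=cv2.contourArea)[:,0]
    P=ray(c,q,z)[:,:2].astype(np.float32); (x,y),(w,h),a=cv2.minAreaRect(P*1000)
    if w>h: w,h,a=h,w,a+90   # h = long side; a+90.. direction of long side
    L=(a+90+90)%180-90
    return np.round([x/1000,y/1000],4),np.round([w,h],1),"long-axis deg",round((L%180),2)
E
python3 - <<'E'
from m import *
im=cv2.imread("pics/w1.png");c=dict(np.load("w1.npz"));H=cv2.cvtColor(im,cv2.COLOR_BGR2HSV)
for p in [(316,90),(330,20),(275,275-20),(344,134),(343,95),(345,44),(380,90),(384,34),(340,260)]: print(p,H[p[1],p[0]])
wood=cv2.inRange(H,(8,50,120),(30,200,255)); print("caddy",rect(c,cv2.morphologyEx(wood,cv2.MORPH_CLOSE,np.ones((9,9))),.032,(305,0,440,175)))
blk=cv2.inRange(H,(0,0,0),(180,255,35)); print("block",rect(c,blk,.034,(358,40,405,145)))
print("ambercap",rect(c,blk,.110,(325,75,360,110)))
red=cv2.inRange(H,(0,150,100),(8,255,255)); print("tin",rect(c,red,.022+.008,(365,15,405,50)))
brd=cv2.inRange(H,(5,10,140),(30,60,255)); print("board",rect(c,brd,.012,(270,215,370,330)))
cork=cv2.inRange(H,(8,60,150),(30,200,255)); print("jarlid",rect(c,cork,.092,(328,117,362,150)))
brass=cv2.inRange(H,(18,120,120),(32,255,255)); print("brass",rect(c,brass,.108,(325,28,358,64)))
for n,u,z in(("jar",(345,134),.092),("amber",(344,93),.11),("lamp",(344.5,44),.113)): print(n,ray(c,u,z).round(4))
E
```

```text
(316, 90) [ 24  81 254]
(330, 20) [ 24  81 254]
(275, 255) [146  14 150]
(344, 134) [ 26  80 255]
(343, 95) [140  13  58]
(345, 44) [ 23 167 244]
(380, 90) [150  10  26]
(384, 34) [  1 208 255]
(340, 260) [ 19  15 244]
caddy (array([0.5533, 0.0161]), array([185.8, 216.5]), 'long-axis deg', 92.97)
block (array([0.5721, 0.0168]), array([ 54.3, 116.8]), 'long-axis deg', 92.2)
ambercap (array([0.5128, 0.003 ]), array([0. , 2.5]), 'long-axis deg', 0.09)
tin (array([0.5737, 0.0992]), array([27.4, 29.7]), 'long-axis deg', 43.91)
board (array([ 0.4877, -0.3022]), array([150.6, 223.3]), 'long-axis deg', 95.51)
jarlid (array([ 0.5168, -0.039 ]), array([35.5, 45. ]), 'long-axis deg', 0.1)
brass (array([0.5117, 0.0675]), array([25. , 28.9]), 'long-axis deg', 92.29)
jar [[ 0.5171 -0.0368  0.092 ]]
amber [[0.5125 0.0135 0.11  ]]
lamp [[0.5113 0.0672 0.113 ]]
```

```bash
python3 -m crank '[[[-3.7,2.1,2,0,0,-0.05],[-3.7,2.1,2,0,0,0],[0,0,0,0,0,0],[0,0,0,0,0,0]]]'
python3 - <<'E'
from m import *
s=read_state();c=camera_model("wrist");im=read_camera("wrist");cv2.imwrite("pics/w2.png",im);np.savez("w2.npz",**c);print(s["time"],s["tool_pos"])
E
```

```text
time: 2.73
tool_pos: [0.5162, -0.151, 0.3053]
tcp_rot: [-2.163, -2.272, 0.003]
wrist_force: [-0.6, 0.3, -0.4]
width: 0.995
grip_force: 0.0
2.7333 [ 0.51623943 -0.1509704   0.30525284]
```

View pics/w2.png

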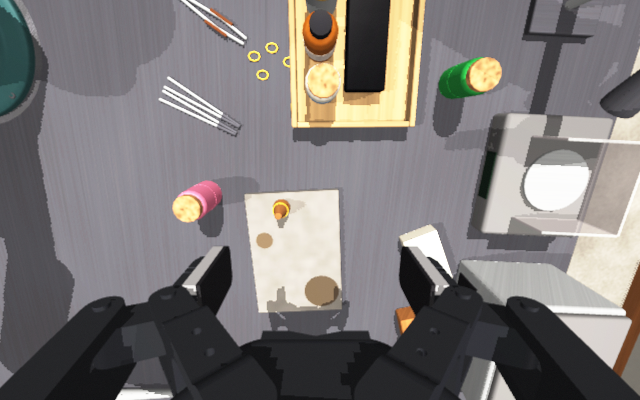

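The board is fully visible here, (246,190)–(342,312), with the cone at (281,211). The camera tilts back towards −y, so I'll move it over the row.

```bash
python3 -m crank '[[[4,0,0,0,0,0],[4,0,0,0,0,0],[4,0,0,0,0,0],[4,0,0,0,0,0],[4,0,0,0,0,0],[0,0,0,0,0,0],[0,0,0,0,0,0]]]'
python3 - <<'E'
from m import *
im=cv2.imread("pics/w2.png");c=dict(np.load("w2.npz"));H=cv2.cvtColor(im,cv2.COLOR_BGR2HSV)
print("board",rect(c,cv2.inRange(H,(5,10,120),(30,120,255)),.012,(240,185,350,320)))
og=cv2.inRange(H,(8,120,80),(25,255,255));print("cone@20mm",rect(c,og,.02+.012,(268,195,296,226)))
s=read_state();c=camera_model("wrist");im=read_camera("wrist");cv2.imwrite("pics/w3.png",im);np.savez("w3.npz",**c);print(s["time"],s["tool_pos"])
E
```

```text
time: 3.37
tool_pos: [0.5054, 0.0523, 0.3092]
tcp_rot: [2.155, 2.284, 0.002]
wrist_force: [-0.0, -0.4, -0.4]
width: 0.996
grip_force: 0.0
board (array([ 0.4889, -0.3026]), array([150.3, 222.3]), 'long-axis deg', 95.79)
cone@20mm (array([ 0.4659, -0.2174]), array([24.4, 28.9]), 'long-axis deg', 92.91)
3.3667 [0.50542664 0.05228119 0.30918955]
```

View pics/w3.png

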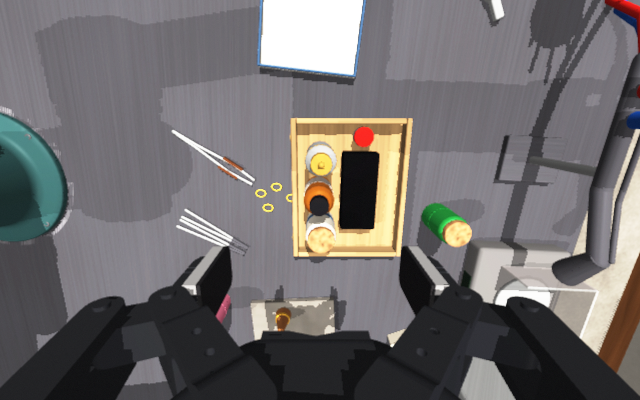

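Row nicely visible: lamp cap (321,164), amber cap (319,205), jar lid (321,239), block (359,190), tin (364,137). The tray's lower end is at the top.

Run:
```python
from m import *
im=cv2.imread("pics/w3.png");c=dict(np.load("w3.npz"));H=cv2.cvtColor(im,cv2.COLOR_BGR2HSV)
blk=cv2.inRange(H,(0,0,0),(180,255,60))
print("block",rect(c,blk,.034,(338,145,382,232)))
print("amber",rect(c,blk,.110,(308,193,330,216)))
print("jar",rect(c,cv2.inRange(H,(8,60,150),(30,200,255)),.092,(305,226,337,252)))
print("lamp",rect(c,cv2.inRange(H,(18,120,100),(32,255,255)),.107,(305,148,337,177)))
print("caddy",rect(c,cv2.inRange(H,(8,50,120),(30,200,255)),.032,(288,112,415,262)))
print("tin",rect(c,cv2.inRange(H,(0,150,100),(8,255,255)),.03,(350,122,380,150)))
```

```text
block (array([0.5722, 0.0197]), array([ 53.9, 119.9]), 'long-axis deg', 92.57)
amber (array([0.5119, 0.0166]), array([21.4, 24.9]), 'long-axis deg', 93.31)
jar (array([ 0.5182, -0.0358]), array([36.9, 42.8]), 'long-axis deg', 3.29)
lamp (array([0.5112, 0.0683]), array([25.5, 26.8]), 'long-axis deg', 93.32)
caddy (array([0.556 , 0.0172]), array([179.3, 214.9]), 'long-axis deg', 93.29)
tin (array([0.5729, 0.1005]), array([27.5, 28.5]), 'long-axis deg', 95.47)
```

Run:
```python
from h import *
go(.511,.068,.047,np.radians(93.2)); go(.511,.068,.14)
```

```text
go [ 1.7   0.58 26.2 ] n 6.9 az 0.0 tilt [ 0.0018 -0.0003]
go [ 1.69  0.6  16.9 ] n 4.5 az None tilt [ 0.0018 -0.0003]
```

```bash
python3 -m crank '[[[1.7,0.6,3,0,0,0],[0,0,3.5,0,0,0],[0,0,3.5,0,0,0],[0,0,3.5,0,0,0],[0,0,3.4,0,0,0],[0,0,0,0,0,0],[0,0,0,0,0,0]]]'
python3 - <<'E'
from h import *
go(.511,.068,.047,np.radians(93.2));
E
```

```text
time: 4.0
tool_pos: [0.5094, 0.0655, 0.1375]
tcp_rot: [-2.161, -2.276, 0.006]
wrist_force: [1.0, 0.4, 0.4]
width: 0.997
grip_force: 0.0
go [0.25 0.21 9.05] n 2.4 az -0.004 tilt [-0.0047 -0.0006]
```

```bash
python3 -m crank '[[[0.3,0.2,1.5,0,0,0],[0,0,1.5,0,0,0],[0,0,1.5,0,0,0],[0,0,1.5,0,0,0],[0,0,1.5,0,0,0],[0,0,1.5,0,0,0],[0,0,0,0,0,0],[0,0,0,0,0,0]]]'
python3 - <<'E'
from h import *
im=read_camera("wrist");cv2.imwrite("pics/w4.png",im);im=read_camera("scene");cv2.imwrite("pics/s4.png",im)
go(.511,.068,.047,np.radians(93.2)); 
a=cv2.resize(cv2.imread("pics/s4.png")[150:270,250:450],(800,480))[:280]; cv2.imwrite("pics/v4.png",np.vstack([a,cv2.resize(cv2.imread("pics/w4.png")[100:350],(800,312))]))
E
```

```text
time: 4.67
tool_pos: [0.5148, 0.0696, 0.051]
tcp_rot: [2.161, 2.278, 0.003]
wrist_force: [-0.3, 0.6, -0.4]
width: 0.994
grip_force: 0.0
go [-0.16 -0.45  0.45] n 0.2 az -0.003 tilt [0.0044 0.0004]
```

View pics/v4.png

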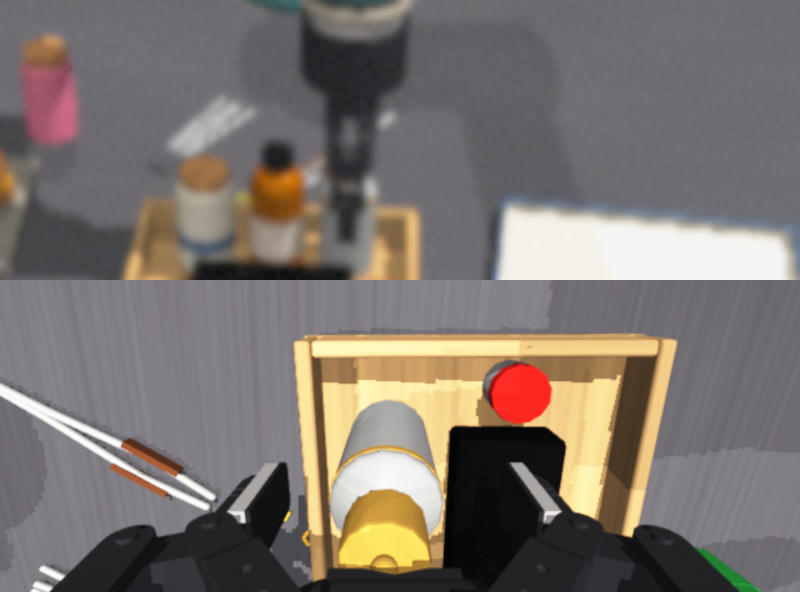

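The lamp sits between the open fingers with clearance over the block. I'll correct slightly and close.

```bash
python3 -m crank '[[[-0.1,-0.3,0.3,0,0,0],[0,0,0,0,0,0],[0,0,0,0,0,0]]]'
python3 -m crank '[[[0,0,0,0,0,0],[0,0,0,0,0,0],[0,0,0,0,0,0],[0,0,0,0,0,0],[0,0,0,0,0,0],[0,0,0,0,0,0],[0,0,0,0,0,0],[0,0,0,0,0,0]]]' 3.0 30
python3 -m crank '[[[0,0,0,0,0,0],[0,0,0,0,0,0],[0,0,-0.5,0,0,0],[0,0,-1,0,0,0],[0,0,-1,0,0,0],[0,0,-1,0,0,0],[0,0,0,0,0,0]]]'
python3 - <<'E'
from h import *
im=read_camera("wrist");cv2.imwrite("pics/w5.png",im)
go(.5,.28,.2,np.radians(93.2));
E
```

```text
time: 5.02
tool_pos: [0.5102, 0.0687, 0.0465]
tcp_rot: [2.16, 2.28, 0.001]
wrist_force: [-0.9, -0.7, -0.1]
width: 0.997
grip_force: 0.0
time: 5.68
tool_pos: [0.5106, 0.0689, 0.0461]
tcp_rot: [2.16, 2.28, 0.001]
wrist_force: [1.7, -0.5, 2.3]
width: 0.483
grip_force: 30.5
time: 6.27
tool_pos: [0.5119, 0.069, 0.0837]
tcp_rot: [2.159, 2.279, 0.005]
wrist_force: [0.4, 0.3, -2.5]
width: 0.482
grip_force: 30.7
go [ 21.14   0.03 -11.72] n 6.4 az -0.002 tilt [0.0037 0.0004]
```

```bash
python3 -m crank '[[[0,0,-2,0,0,0],[0,0,-3,0,0,0],[2.5,0,-2.5,0,0,0],[3,0,-2,0,0,0],[3.3,0,-1,0,0,0],[3.3,0,-1,0,0,0],[3.3,0,0,0,0,0],[3,0,0,0,0,0]]]'
python3 -m crank '[[[2,0,0,0,0,0],[0.8,0,0,0,0,0],[0,0,0,0,0,0],[0,0,0,0,0,0]]]'
python3 - <<'E'
from m import *
s=read_state();c=camera_model("wrist");im=read_camera("wrist");cv2.imwrite("pics/w6.png",im);np.savez("w6.npz",**c);print(s["time"],s["tool_pos"])
H=cv2.cvtColor(im,cv2.COLOR_BGR2HSV)
m=cv2.inRange(H,(0,0,215),(180,40,255))|cv2.inRange(H,(100,60,60),(130,255,255))
print("tray",rect(c,cv2.morphologyEx(m,cv2.MORPH_CLOSE,np.ones((5,5))),.012,(150,0,500,399)))
S=cv2.imread("pics/scene0.png");H=cv2.cvtColor(S,cv2.COLOR_BGR2HSV);print("scene tray",rect(camera_model("scene"),cv2.inRange(H,(0,0,200),(180,60,255)),.01,(360,195,460,245)))
E
```

```text
time: 6.98
tool_pos: [0.5002, 0.2545, 0.1969]
tcp_rot: [2.16, 2.28, 0.003]
wrist_force: [1.0, -0.8, -3.8]
width: 0.485
grip_force: 31.2
time: 7.32
tool_pos: [0.4982, 0.28, 0.1953]
tcp_rot: [2.159, 2.282, -0.003]
wrist_force: [0.1, -0.4, -2.5]
width: 0.485
grip_force: 31.2
7.3167 [0.49818104 0.27995633 0.19525344]
tray (array([0.4909, 0.2995]), array([141.5, 231.5]), 'long-axis deg', 87.2)
scene tray (array([0.491 , 0.2966]), array([127.4, 219.7]), 'long-axis deg', 87.36)
```

View pics/w6.png

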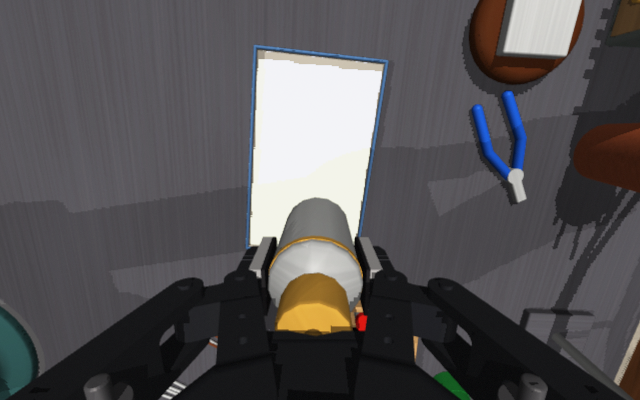

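Lamp held upright. The tray measures 141×231 mm, centred at (0.491, 0.299), yaw −2.8°. The lamp goes to the far slot.

```bash
python3 -m crank '[[[2,0,0.5,0,0,0],[3,0,2,0,0,0],[3,0,3,0,0,0],[0.8,0,3,0,0,0],[0,0,2,0,0,0],[0,0,1,0,0,0],[0,0,0,0,0,0],[0,0,0,0,0,0]]]'
python3 - <<'E'
from h import *
go(.4945,.368,.042);
E
```

```text
time: 8.03
tool_pos: [0.4942, 0.3665, 0.0814]
tcp_rot: [2.162, 2.279, -0.002]
wrist_force: [0.2, 0.3, -1.8]
width: 0.482
grip_force: 31.2
go [0.15 0.04 3.94] n 1.0 az None tilt [-0.0007 -0.0008]
```

```bash
python3 -m crank '[[[0,0,1,0,0,0],[0,0,1,0,0,0],[0,0,0.8,0,0,0],[0,0,0.5,0,0,0],[0,0,0.3,0,0,0],[0,0,0.2,0,0,0],[0,0,0,0,0,0],[0,0,0,0,0,0]]]'
```

```text
time: 8.7
tool_pos: [0.494, 0.368, 0.0434]
tcp_rot: [2.16, 2.281, 0.0]
wrist_force: [-0.3, 0.2, -2.4]
width: 0.483
grip_force: 31.2
```

```bash
python3 -m crank '[[[0,0,0.15,0,0,0],[0,0,0,0,0,0],[0,0,0,0,0,0]]]'
python3 -m crank '[[[0,0,0.1,0,0,0],[0,0,0,0,0,0],[0,0,0,0,0,0]]]'
```

```text
time: 8.95
tool_pos: [0.494, 0.368, 0.0421]
tcp_rot: [2.161, 2.281, 0.001]
wrist_force: [0.0, 0.3, -3.1]
width: 0.483
grip_force: 31.2
time: 9.2
tool_pos: [0.4942, 0.368, 0.0412]
tcp_rot: [2.161, 2.28, 0.001]
wrist_force: [-0.1, -0.6, -1.8]
width: 0.478
grip_force: 31.3
```

```bash
python3 -m crank '[[[0,0,0,0,0,0],[0,0,0,0,0,0],[0,0,0,0,0,0],[0,0,0,0,0,0],[0,0,0,0,0,0]]]' 8.0
python3 -m crank '[[[0,0,-1,0,0,0],[0,0,-2,0,0,0],[0,0,-3,0,0,0],[0,0,-3,0,0,0],[0,0,-2.5,0,0,0],[0,0,0,0,0,0]]]'
python3 - <<'E'
from h import *
im=read_camera("wrist");cv2.imwrite("pics/w7.png",im)
go(.512,.0155,.155,np.radians(93.2));
E
```

```text
time: 9.62
tool_pos: [0.494, 0.3679, 0.0411]
tcp_rot: [2.161, 2.281, 0.001]
wrist_force: [0.2, -1.1, -0.3]
width: 0.935
grip_force: 0.0
time: 10.12
tool_pos: [0.4976, 0.3704, 0.1639]
tcp_rot: [2.159, 2.279, 0.019]
wrist_force: [1.0, 1.1, 0.3]
width: 0.939
grip_force: 0.0
go [-35.45  -0.37   0.45] n 9.3 az -0.002 tilt [0.0074 0.005 ]
```

View pics/w7.png

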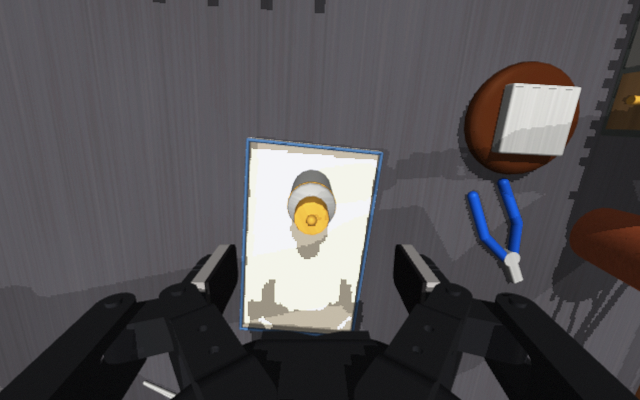

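The lamp stands on the tray at (312,205). Next is the amber bottle.

```bash
python3 -m crank '[[[-3,0,0,0,0,0],[-4,0,0,0,0,0],[-4,0,0,0,0,0],[-4,0,0,0,0,0],[-4,0,0,0,0,0],[-4,0,0,0,0,0],[-4,0,0,0,0,0],[-4,0,0,0,0,0]]]'
python3 -m crank '[[[-3,0,0,0,0,0],[-1.2,0,0,0,0,0],[0,0,0,0,0,0],[0,0,0,0,0,0],[0,0,0,0,0,0]]]'
python3 - <<'E'
from h import *
go(.512,.0155,.0465,np.radians(93.2));
E
```

```text
time: 10.83
tool_pos: [0.5094, 0.0564, 0.155]
tcp_rot: [-2.159, -2.28, 0.002]
wrist_force: [0.3, -0.6, -0.2]
width: 0.94
grip_force: 0.0
time: 11.25
tool_pos: [0.5125, 0.0173, 0.1554]
tcp_rot: [-2.159, -2.28, 0.0]
wrist_force: [0.0, 0.6, 0.5]
width: 0.936
grip_force: 0.0
go [-0.18 -0.05 10.89] n 2.9 az -0.002 tilt [-0.001   0.0007]
```

```bash
python3 -m crank '[[[-0.2,0,2,0,0,0],[0,0,2,0,0,0],[0,0,2,0,0,0],[0,0,2,0,0,0],[0,0,1.5,0,0,0],[0,0,1.4,0,0,0],[0,0,0,0,0,0],[0,0,0,0,0,0]]]'
python3 -m crank '[[[0,0,0,0,0,0],[0,0,0,0,0,0],[0,0,0,0,0,0],[0,0,0,0,0,0],[0,0,0,0,0,0],[0,0,0,0,0,0],[0,0,0,0,0,0],[0,0,0,0,0,0]]]' 3.0 30
python3 -m crank '[[[0,0,0,0,0,0],[0,0,0,0,0,0],[0,0,-0.5,0,0,0],[0,0,-1,0,0,0],[0,0,-1,0,0,0],[0,0,-1,0,0,0],[0,0,0,0,0,0]]]'
```

```text
time: 11.92
tool_pos: [0.512, 0.0158, 0.046]
tcp_rot: [-2.157, -2.281, 0.003]
wrist_force: [0.4, -0.2, 0.0]
width: 0.938
grip_force: 0.0
time: 12.58
tool_pos: [0.5138, 0.0144, 0.0482]
tcp_rot: [2.16, 2.279, 0.002]
wrist_force: [-2.1, 0.8, 6.6]
width: 0.478
grip_force: 30.0
time: 13.17
tool_pos: [0.5152, 0.0142, 0.0849]
tcp_rot: [2.158, 2.278, 0.005]
wrist_force: [0.8, -0.4, -1.5]
width: 0.479
grip_force: 30.8
```

```bash
python3 -m crank '[[[0,0,-2.5,0,0,0],[2.5,0,-2.5,0,0,0],[3.8,0,0,0,0,0],[3.8,0,0,0,0,0],[3.8,0,0,0,0,0],[3.8,0,0,0,0,0],[3.8,0,0,0,0,0],[3.2,0,0,0,0,0]]]'
python3 -m crank '[[[2,0,0,0,0,0],[1,0,0,0,0,0],[0,0,0,0,0,0],[0,0,0,0,0,0],[0,0,0,0,0,0]]]'
python3 - <<'E'
from h import *
go(.491,.298,.0445,np.radians(93.2));
E
```

```text
time: 13.83
tool_pos: [0.4993, 0.2634, 0.1322]
tcp_rot: [-2.16, -2.281, -0.002]
wrist_force: [0.8, 0.0, -1.6]
width: 0.48
grip_force: 31.3
time: 14.25
tool_pos: [0.498, 0.2895, 0.1316]
tcp_rot: [2.161, 2.28, -0.002]
wrist_force: [-0.1, 0.4, -2.4]
width: 0.477
grip_force: 31.3
go [ 0.89 -0.64  8.71] n 2.3 az -0.003 tilt [-0.0006 -0.0011]
```

```bash
python3 -m crank '[[[0.9,-0.6,2,0,0,0],[0,0,2,0,0,0],[0,0,2,0,0,0],[0,0,1.2,0,0,0],[0,0,0.8,0,0,0],[0,0,0.4,0,0,0],[0,0,0.3,0,0,0],[0,0,0,0,0,0]]]'
python3 -m crank '[[[0,0,0.1,0,0,0],[0,0,0,0,0,0],[0,0,0,0,0,0]]]'
python3 -m crank '[[[0,0,0.1,0,0,0],[0,0,0,0,0,0],[0,0,0,0,0,0]]]'
```

```text
time: 14.92
tool_pos: [0.492, 0.2994, 0.045]
tcp_rot: [2.161, 2.28, 0.0]
wrist_force: [0.1, 0.2, -1.3]
width: 0.476
grip_force: 31.3
time: 15.17
tool_pos: [0.4922, 0.3, 0.0447]
tcp_rot: [2.16, 2.28, 0.002]
wrist_force: [-0.1, 0.4, -2.1]
width: 0.482
grip_force: 31.3
time: 15.42
tool_pos: [0.4919, 0.2999, 0.0433]
tcp_rot: [2.16, 2.281, 0.001]
wrist_force: [-0.0, 0.5, -0.7]
width: 0.479
grip_force: 31.3
```

```bash
python3 -m crank '[[[0,0,0.05,0,0,0],[0,0,0,0,0,0],[0,0,0,0,0,0]]]'
python3 -m crank '[[[0,0,0,0,0,0],[0,0,0,0,0,0],[0,0,0,0,0,0],[0,0,0,0,0,0],[0,0,0,0,0,0]]]' 8.0
python3 -m crank '[[[0,0,-1,0,0,0],[0,0,-2,0,0,0],[0,0,-3,0,0,0],[0,0,-3,0,0,0],[0,0,-2,0,0,0],[0,0,0,0,0,0],[0,0,0,0,0,0]]]'
python3 - <<'E'
from h import *
im=read_camera("wrist");cv2.imwrite("pics/w8.png",im)
go(.516,-.037,.13,np.radians(93.2));
E
```

```text
time: 15.67
tool_pos: [0.492, 0.2999, 0.0432]
tcp_rot: [2.161, 2.28, 0.002]
wrist_force: [-2.0, -0.2, 5.6]
width: 0.479
grip_force: 31.7
time: 16.08
tool_pos: [0.4914, 0.2995, 0.0421]
tcp_rot: [-2.161, -2.28, 0.001]
wrist_force: [-0.0, 0.6, -0.0]
width: 0.939
grip_force: 0.0
time: 16.67
tool_pos: [0.493, 0.3003, 0.155]
tcp_rot: [2.16, 2.28, 0.007]
wrist_force: [-0.3, 0.2, -1.4]
width: 0.937
grip_force: 0.0
go [-33.75   0.61   2.29] n 8.9 az -0.002 tilt [0.001  0.0006]
```

```bash
python3 -m crank '[[[-3,0,0,0,0,0],[-4,0,0,0,0,0],[-4,0,0,0,0,0],[-4,0,0,0,0,0],[-4,0,0,0,0,0],[-4,0,0,0,0,0],[-4,0,0,0,0,0],[-4,0,0,0,0,0]]]'
python3 -m crank '[[[-2,0.6,1,0,0,0],[-0.7,0,1,0,0,0],[0,0,0,0,0,0],[0,0,0,0,0,0],[0,0,0,0,0,0]]]'
python3 - <<'E'
from h import *
go(.516,-.037,.0465,np.radians(93.2));
E
```

```text
time: 17.38
tool_pos: [0.5065, -0.0117, 0.1505]
tcp_rot: [-2.159, -2.279, 0.003]
wrist_force: [1.2, 0.2, -0.4]
width: 0.934
grip_force: 0.0
time: 17.8
tool_pos: [0.5148, -0.0354, 0.1314]
tcp_rot: [-2.158, -2.28, 0.001]
wrist_force: [-0.1, -1.0, -0.2]
width: 0.937
grip_force: 0.0
go [-0.18  0.13  8.49] n 2.2 az -0.001 tilt [-0.0023  0.0008]
```

```bash
python3 -m crank '[[[-0.2,0.1,2,0,0,0],[0,0,2,0,0,0],[0,0,2,0,0,0],[0,0,1.5,0,0,0],[0,0,1.3,0,0,0],[0,0,0,0,0,0],[0,0,0,0,0,0]]]'
python3 -m crank '[[[0,0,0,0,0,0],[0,0,0,0,0,0],[0,0,0,0,0,0],[0,0,0,0,0,0],[0,0,0,0,0,0],[0,0,0,0,0,0],[0,0,0,0,0,0],[0,0,0,0,0,0]]]' 3.0 30
python3 -m crank '[[[0,0,0,0,0,0],[0,0,0,0,0,0],[0,0,-0.5,0,0,0],[0,0,-1,0,0,0],[0,0,-1,0,0,0],[0,0,-1,0,0,0],[0,0,0,0,0,0]]]'
```

```text
time: 18.38
tool_pos: [0.5162, -0.0371, 0.0441]
tcp_rot: [-2.157, -2.282, 0.001]
wrist_force: [-0.6, -0.1, 1.0]
width: 0.937
grip_force: 0.0
time: 19.05
tool_pos: [0.5182, -0.0385, 0.0458]
tcp_rot: [2.16, 2.279, 0.003]
wrist_force: [-0.2, 1.9, 6.3]
width: 0.506
grip_force: 30.4
time: 19.63
tool_pos: [0.5189, -0.0389, 0.0823]
tcp_rot: [2.158, 2.278, 0.004]
wrist_force: [1.1, 1.0, -0.4]
width: 0.506
grip_force: 30.9
```

```bash
python3 -m crank '[[[0,0,-2.5,0,0,0],[2.5,0,-2.5,0,0,0],[3.8,0,0,0,0,0],[3.8,0,0,0,0,0],[3.8,0,0,0,0,0],[3.8,0,0,0,0,0],[3.8,0,0,0,0,0],[3.2,0,0,0,0,0]]]'
python3 -m crank '[[[1.2,-1,0,0,0,0],[0,0,0,0,0,0],[0,0,0,0,0,0],[0,0,0,0,0,0]]]'
python3 - <<'E'
from h import *
go(.4875,.228,.0425,np.radians(93.2));
E
```

```text
time: 20.3
tool_pos: [0.5031, 0.2105, 0.1297]
tcp_rot: [-2.16, -2.281, -0.001]
wrist_force: [1.0, -0.2, -1.6]
width: 0.506
grip_force: 31.3
time: 20.63
tool_pos: [0.4929, 0.219, 0.1293]
tcp_rot: [2.16, 2.281, -0.0]
wrist_force: [-0.1, -0.1, -1.5]
width: 0.504
grip_force: 31.3
go [ 0.93 -0.49  8.68] n 2.3 az -0.002 tilt [ 0.0002 -0.0005]
```

```bash
python3 -m crank '[[[0.8,-0.5,2,0,0,0],[0,0,2,0,0,0],[0,0,2,0,0,0],[0,0,1.2,0,0,0],[0,0,0.8,0,0,0],[0,0,0.4,0,0,0],[0,0,0.2,0,0,0],[0,0,0,0,0,0]]]'
python3 -m crank '[[[0,0,0.1,0,0,0],[0,0,0,0,0,0],[0,0,0,0,0,0]]]'
python3 -m crank '[[[0,0,0.1,0,0,0],[0,0,0,0,0,0],[0,0,0,0,0,0]]]'
```

```text
time: 21.3
tool_pos: [0.488, 0.2271, 0.0437]
tcp_rot: [2.161, 2.28, 0.001]
wrist_force: [-0.7, -0.5, -0.8]
width: 0.507
grip_force: 31.3
time: 21.55
tool_pos: [0.4881, 0.2276, 0.0432]
tcp_rot: [2.16, 2.28, 0.002]
wrist_force: [-0.2, 0.8, -0.7]
width: 0.504
grip_force: 31.3
time: 21.8
tool_pos: [0.4875, 0.2273, 0.0415]
tcp_rot: [2.161, 2.281, 0.0]
wrist_force: [-0.1, 0.2, -2.0]
width: 0.502
grip_force: 31.3
```

```bash
python3 -m crank '[[[0,0,0.1,0,0,0],[0,0,0,0,0,0],[0,0,0,0,0,0]]]'
python3 -m crank '[[[0,0,0.05,0,0,0],[0,0,0,0,0,0],[0,0,0,0,0,0]]]'
```

```text
time: 22.05
tool_pos: [0.4877, 0.2274, 0.0408]
tcp_rot: [2.161, 2.281, 0.001]
wrist_force: [-0.6, -0.5, 2.9]
width: 0.505
grip_force: 31.6
time: 22.3
tool_pos: [0.4878, 0.2275, 0.0408]
tcp_rot: [2.161, 2.281, 0.001]
wrist_force: [-2.6, -1.0, 7.1]
width: 0.504
grip_force: 31.8
```

```bash
python3 -m crank '[[[0,0,0,0,0,0],[0,0,0,0,0,0],[0,0,0,0,0,0],[0,0,0,0,0,0],[0,0,0,0,0,0]]]' 8.4
python3 -m crank '[[[0,0,-1,0,0,0],[0,0,-2,0,0,0],[0,0,-3,0,0,0],[0,0,-3,0,0,0],[0,0,-2,0,0,0],[0,0,0,0,0,0],[0,0,0,0,0,0]]]'
python3 - <<'E'
from h import *
im=read_camera("scene");cv2.imwrite("pics/s9.png",im)
go(.572,.0195,.15,np.radians(93.0));
E
```

```text
time: 22.72
tool_pos: [0.4873, 0.2272, 0.0396]
tcp_rot: [-2.161, -2.28, 0.0]
wrist_force: [0.7, 1.0, 0.0]
width: 0.98
grip_force: 0.0
time: 23.3
tool_pos: [0.4889, 0.2278, 0.1523]
tcp_rot: [2.159, 2.279, 0.006]
wrist_force: [0.4, -0.1, -0.7]
width: 0.985
grip_force: 0.0
go [-21.2    7.31   0.04] n 5.9 az 0.002 tilt [0.0009 0.0004]
```

```bash
python3 -m crank '[[[-3,1,0,0,0,0],[-3.5,1.3,0,0,0,0],[-3.5,1.3,0,0,0,0],[-3.5,1.3,0,0,0,0],[-3.5,1.3,0,0,0,0],[-2.7,1,0,0,0,0],[-1.5,0.1,0,0,0,0],[0,0,0,0,0,0]]]'
python3 -m crank '[[[0,0,3,0,0,0],[0,0,3,0,0,0],[0,0,2,0,0,0],[0,0,0,0,0,0],[0,0,0,0,0,0]]]'
python3 - <<'E'
from m import *
c=camera_model("wrist");im=read_camera("wrist");a=read_camera("scene")
cv2.imwrite("pics/v10.png",np.vstack([im[:, :][100:],cv2.resize(a[150:250,220:480],(640,246))]))
go(.572,.0195,.025,np.radians(93.0))
E
```

```text
time: 24.02
tool_pos: [0.571, 0.0163, 0.1476]
tcp_rot: [-2.163, -2.275, 0.005]
wrist_force: [-0.5, 1.5, 0.2]
width: 0.982
grip_force: 0.0
time: 24.43
tool_pos: [0.5691, 0.0203, 0.0674]
tcp_rot: [-2.157, -2.278, 0.006]
wrist_force: [0.6, 0.2, -0.1]
width: 0.98
grip_force: 0.0
go [-0.06 -0.03  4.56] n 1.2 az 0.002 tilt [0.0007 0.0001]
```

View pics/v10.png

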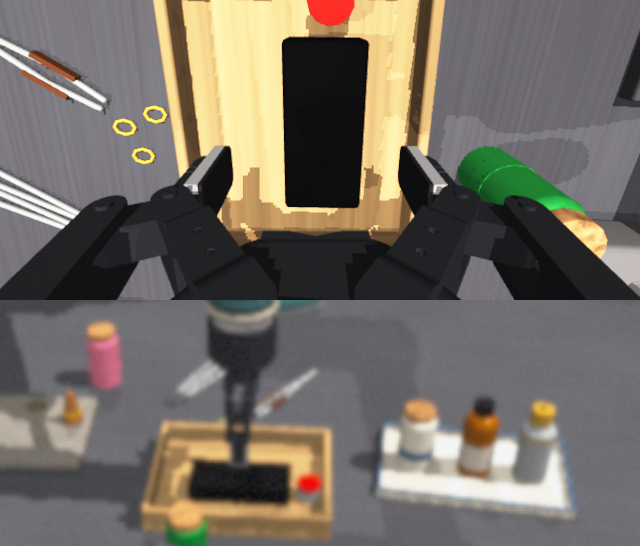

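All three stand on the tray and the block is centred between the fingers. I'll narrow the opening to clear the rear wall and descend with a force watch.

```bash
python3 -m crank '[[[0,0,1.5,0,0,0],[0,0,1.5,0,0,0],[0,0,1,0,0,0],[0,0,0,0,0,0],[0,0,0,0,0,0]]]' 7.2
python3 -m crank '[[[0,0,0.7,0,0,0],[0,0,0.5,0,0,0],[0,0,0,0,0,0],[0,0,0,0,0,0]]]'
```

```text
time: 24.95
tool_pos: [0.572, 0.0196, 0.0304]
tcp_rot: [2.16, 2.281, 0.0]
wrist_force: [0.1, 0.5, -0.6]
width: 0.845
grip_force: 0.0
time: 25.28
tool_pos: [0.5716, 0.0195, 0.0177]
tcp_rot: [-2.16, -2.28, 0.001]
wrist_force: [-0.2, 0.1, 0.0]
width: 0.842
grip_force: 0.0
```

```bash
python3 -m crank '[[[0,0,0.4,0,0,0],[0,0,0.3,0,0,0],[0,0,0,0,0,0],[0,0,0,0,0,0]]]'
python3 -m crank '[[[0,0,0,0,0,0],[0,0,0,0,0,0],[0,0,0,0,0,0],[0,0,0,0,0,0],[0,0,0,0,0,0],[0,0,0,0,0,0]]]' 4.5 25
python3 -m crank '[[[0,0,0,0,0,0],[0,0,-0.5,0,0,0],[0,0,-1,0,0,0],[0,0,-1,0,0,0],[0,0,-1,0,0,0],[0,0,0,0,0,0]]]'
```

```text
time: 25.62
tool_pos: [0.5715, 0.0195, 0.0105]
tcp_rot: [-2.16, -2.28, 0.001]
wrist_force: [0.1, -0.4, -0.1]
width: 0.838
grip_force: 0.0
time: 26.12
tool_pos: [0.5722, 0.0195, 0.0112]
tcp_rot: [2.16, 2.28, 0.001]
wrist_force: [0.3, 0.5, 2.5]
width: 0.628
grip_force: 28.3
time: 26.62
tool_pos: [0.5741, 0.0195, 0.0491]
tcp_rot: [2.158, 2.278, 0.005]
wrist_force: [-0.5, 0.3, -0.1]
width: 0.623
grip_force: 28.1
```

```bash
python3 -m crank '[[[0,0,-2,0,0,0],[0,0,-3,0,0,0],[0,0,-3,0,0,0],[0,0,0,0,0,0],[0,0,0,0,0,0]]]'
python3 - <<'E'
from h import *
go(.4885,-.3025,.13,np.radians(95.6))
E
```

```text
time: 27.03
tool_pos: [0.574, 0.0195, 0.1289]
tcp_rot: [2.158, 2.277, 0.006]
wrist_force: [-0.3, -0.1, -1.7]
width: 0.625
grip_force: 28.1
go [-31.69 -10.28  -0.16] n 8.8 az -0.044 tilt [ 0.0061 -0.0001]
```

```bash
python3 -m crank '[[[-2,-0.6,0,0,0,0],[-3.7,-1.2,0,0,0,0],[-3.7,-1.2,0,0,0,0],[-3.7,-1.2,0,0,0,0],[-3.7,-1.2,0,0,0,0],[-3.7,-1.2,0,0,0,0],[-3.7,-1.2,0,0,0,0],[-3.7,-1.2,0,0,0,0]]]'
python3 -m crank '[[[-2.6,-0.9,0,0,0,0],[-1.2,-0.4,0,0,0,-0.044],[0,0,0,0,0,0],[0,0,0,0,0,0],[0,0,0,0,0,0]]]'
python3 - <<'E'
from h import *
go(.4885,-.3025,.05,np.radians(95.6))
s=read_state();c=camera_model("wrist");im=read_camera("wrist");cv2.imwrite("pics/w11.png",im);np.savez("w11.npz",**c)
E
```

```text
time: 27.7
tool_pos: [0.4949, -0.2648, 0.124]
tcp_rot: [-2.159, -2.278, 0.001]
wrist_force: [0.2, -1.1, -0.3]
width: 0.629
grip_force: 28.0
time: 28.12
tool_pos: [0.4854, -0.3014, 0.1245]
tcp_rot: [-2.109, -2.325, -0.0]
wrist_force: [0.5, 0.1, -1.5]
width: 0.625
grip_force: 28.0
go [-0.15  0.31  7.45] n 2.0 az -0.001 tilt [-0.0018  0.0019]
```

View pics/w11.png

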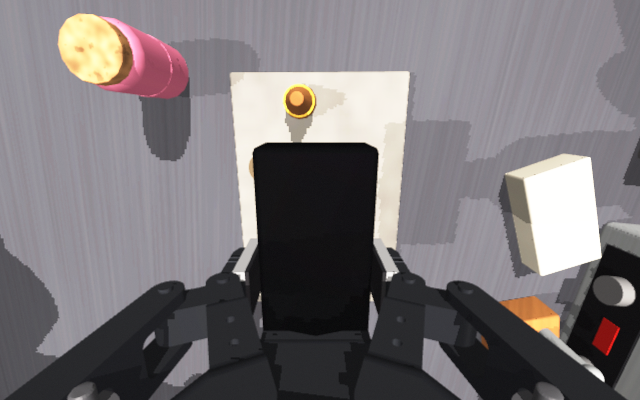

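The block is held straight over the board, and the cone at (300,102) is clear beyond its end. I'll lower it.

```bash
python3 -m crank '[[[-0.1,0.3,1.5,0,0,0],[0,0,2,0,0,0],[0,0,2,0,0,0],[0,0,2,0,0,0],[0,0,1.5,0,0,0],[0,0,0.9,0,0,0],[0,0,0,0,0,0],[0,0,0,0,0,0]]]'
python3 - <<'E'
from h import *
go(.4885,-.3025,.0165,np.radians(95.6))
E
```

```text
time: 28.83
tool_pos: [0.4892, -0.3023, 0.0266]
tcp_rot: [-2.108, -2.328, 0.0]
wrist_force: [0.8, -0.1, -0.8]
width: 0.631
grip_force: 28.0
go [-0.01 -0.07  1.01] n 0.3 az 0.001 tilt [-0.0008  0.0006]
```

```bash
python3 -m crank '[[[0,0,0.5,0,0,0],[0,0,0.4,0,0,0],[0,0,0.1,0,0,0],[0,0,0,0,0,0],[0,0,0,0,0,0]]]'
python3 -m crank '[[[0,0,0.1,0,0,0],[0,0,0,0,0,0],[0,0,0,0,0,0]]]'
python3 -m crank '[[[0,0,0.1,0,0,0],[0,0,0,0,0,0],[0,0,0,0,0,0]]]'
```

```text
time: 29.25
tool_pos: [0.4893, -0.3035, 0.0171]
tcp_rot: [2.11, 2.327, 0.0]
wrist_force: [0.1, 0.2, -0.4]
width: 0.625
grip_force: 28.0
time: 29.5
tool_pos: [0.4892, -0.3034, 0.016]
tcp_rot: [2.11, 2.327, -0.0]
wrist_force: [0.5, -0.8, -0.8]
width: 0.623
grip_force: 28.0
time: 29.75
tool_pos: [0.4894, -0.3035, 0.0152]
tcp_rot: [2.11, 2.327, 0.0]
wrist_force: [-0.0, -2.1, 1.3]
width: 0.628
grip_force: 28.3
```

Contact. Release, rise, and check the block on the board.

```bash
python3 -m crank '[[[0,0,0,0,0,0],[0,0,0,0,0,0],[0,0,0,0,0,0],[0,0,0,0,0,0],[0,0,0,0,0,0]]]' 8.0
python3 -m crank '[[[0,0,-1,0,0,0],[0,0,-2,0,0,0],[0,0,-3,0,0,0],[0,0,-3,0,0,0],[0,0,-3,0,0,0],[3,0,-2,0,0,0],[0,0,0,0,0,0],[0,0,0,0,0,0]]]'
python3 - <<'E'
from m import *
s=read_state();c=camera_model("wrist");im=read_camera("wrist");cv2.imwrite("pics/w12.png",im)
H=cv2.cvtColor(im,cv2.COLOR_BGR2HSV);print(s["tool_pos"])
m=cv2.inRange(H,(0,0,0),(180,255,60))[:260]; n,_,st,ce=cv2.connectedComponentsWithStats(m);print([(*map(int,a[:5]),) for a in st[1:] if a[4]>1000])
b=read_camera("scene");cv2.imwrite("pics/v12.png",np.vstack([im,cv2.resize(b[160:240,170:430],(640,197))]))
go(.4875,.2275,.155,np.radians(93.2))
E
```

```text
time: 30.17
tool_pos: [0.4891, -0.3033, 0.0148]
tcp_rot: [-2.11, -2.328, 0.0]
wrist_force: [-0.4, -0.4, -0.5]
width: 0.944
grip_force: 0.0
time: 30.83
tool_pos: [0.4873, -0.2734, 0.1574]
tcp_rot: [2.105, 2.326, 0.001]
wrist_force: [-0.7, 0.0, -0.3]
width: 0.936
grip_force: 0.0
[ 0.48729675 -0.27340886  0.15743751]
[(590, 43, 50, 144, 2801), (286, 162, 56, 98, 5287)]
go [49.82  5.1  -0.05] n 13.2 az 0.043 tilt [-0.0006 -0.0001]
```

View pics/v12.png

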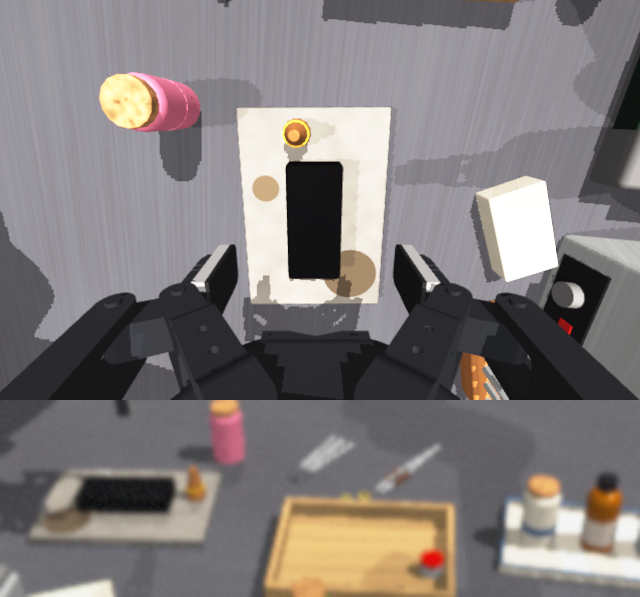

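The block lies centred along the board with the cone undisturbed. Now the containers go back, jar first.

```bash
python3 -m crank '[[[3,0.3,0,0,0,0.043],[3.9,0.4,0,0,0,0],[3.9,0.4,0,0,0,0],[3.9,0.4,0,0,0,0],[3.9,0.4,0,0,0,0],[3.9,0.4,0,0,0,0],[3.9,0.4,0,0,0,0],[3.9,0.4,0,0,0,0]]]'
python3 -m crank '[[[3.9,0.4,0,0,0,0],[3.9,0.4,0,0,0,0],[3.9,0.4,0,0,0,0],[3.9,0.4,0,0,0,0],[3,0.3,0,0,0,0],[1,0,0,0,0,0],[0,0,0,0,0,0],[0,0,0,0,0,0]]]'
python3 - <<'E'
from h import *
go(.4875,.2275,.1,np.radians(93.2))
E
```

```text
time: 31.6
tool_pos: [0.4981, 0.032, 0.1531]
tcp_rot: [-2.159, -2.279, 0.004]
wrist_force: [1.2, -0.5, -1.0]
width: 0.936
grip_force: 0.0
time: 32.27
tool_pos: [0.5067, 0.2268, 0.1533]
tcp_rot: [-2.158, -2.282, 0.005]
wrist_force: [0.8, -0.3, -0.1]
width: 0.936
grip_force: 0.0
go [ 0.19 -1.9   5.33] n 1.5 az 0.0 tilt [-0.0027 -0.002 ]
```

```bash
python3 -m crank '[[[0.2,-1.9,0,0,0,0],[0,0,2,0,0,0],[0,0,2,0,0,0],[0,0,1.3,0,0,0],[0,0,0,0,0,0],[0,0,0,0,0,0]]]'
python3 - <<'E'
from h import *
go(.4875,.2275,.0405,np.radians(93.2))
E
```

```text
time: 32.77
tool_pos: [0.4875, 0.2263, 0.1007]
tcp_rot: [-2.161, -2.279, 0.005]
wrist_force: [-0.3, 0.3, 0.5]
width: 0.936
grip_force: 0.0
go [0.13 0.02 6.02] n 1.6 az -0.003 tilt [-0.0028 -0.0016]
```

```bash
python3 -m crank '[[[0.1,0,1.5,0,0,0],[0,0,1.5,0,0,0],[0,0,1.5,0,0,0],[0,0,1,0,0,0],[0,0,0.5,0,0,0],[0,0,0,0,0,0],[0,0,0,0,0,0]]]'
python3 -m crank '[[[0,0,0,0,0,0],[0,0,0,0,0,0],[0,0,0,0,0,0],[0,0,0,0,0,0],[0,0,0,0,0,0],[0,0,0,0,0,0],[0,0,0,0,0,0],[0,0,0,0,0,0]]]' 3.0 30
python3 -m crank '[[[0,0,0,0,0,0],[0,0,-0.5,0,0,0],[0,0,-1,0,0,0],[0,0,-2,0,0,0],[0,0,-3,0,0,0],[0,0,-2.5,0,0,0],[0,0,0,0,0,0],[0,0,0,0,0,0]]]'
python3 - <<'E'
from h import *
go(.517,-.0375,.13,np.radians(93.2))
E
```

```text
time: 33.35
tool_pos: [0.4888, 0.2294, 0.0424]
tcp_rot: [2.16, 2.281, 0.001]
wrist_force: [-0.3, -0.5, 0.2]
width: 0.935
grip_force: 0.0
time: 34.02
tool_pos: [0.4888, 0.2299, 0.0429]
tcp_rot: [2.159, 2.282, 0.002]
wrist_force: [-1.7, -0.9, 5.9]
width: 0.506
grip_force: 30.4
time: 34.68
tool_pos: [0.4899, 0.2302, 0.1344]
tcp_rot: [2.158, 2.28, 0.007]
wrist_force: [-0.4, 0.3, -1.5]
width: 0.505
grip_force: 30.9
go [-26.88   1.23   0.4 ] n 7.1 az -0.001 tilt [0.0046 0.0019]
```

```bash
python3 -m crank '[[[-2,0,0,0,0,0],[-3.7,0.2,0,0,0,0],[-3.7,0.2,0,0,0,0],[-3.7,0.2,0,0,0,0],[-3.7,0.2,0,0,0,0],[-3.7,0.2,0,0,0,0],[-3,0.2,0,0,0,0],[-2,0,0,0,0,0]]]'
python3 -m crank '[[[-1.1,0,0,0,0,0],[0,0,0,0,0,0],[0,0,0,0,0,0],[0,0,0,0,0,0]]]'
python3 - <<'E'
from h import *
go(.517,-.0358,.049,np.radians(93.2))
E
```

```text
time: 35.35
tool_pos: [0.513, -0.0271, 0.1302]
tcp_rot: [-2.16, -2.279, 0.004]
wrist_force: [0.8, -0.4, -1.4]
width: 0.508
grip_force: 30.9
time: 35.68
tool_pos: [0.5142, -0.0343, 0.1311]
tcp_rot: [-2.158, -2.281, 0.001]
wrist_force: [0.1, -0.1, -1.6]
width: 0.505
grip_force: 30.9
go [-0.17  0.28  8.21] n 2.2 az -0.0 tilt [-0.0015  0.0008]
```

```bash
python3 -m crank '[[[-0.1,0.3,2,0,0,0],[0,0,2,0,0,0],[0,0,1.5,0,0,0],[0,0,1.2,0,0,0],[0,0,0.8,0,0,0],[0,0,0.4,0,0,0],[0,0,0.2,0,0,0],[0,0,0,0,0,0]]]'
python3 -m crank '[[[0,0,0,0,0,0],[0,0,0.1,0,0,0],[0,0,0,0,0,0]]]'
python3 -m crank '[[[0,0,0.1,0,0,0],[0,0,0,0,0,0],[0,0,0,0,0,0]]]'
```

```text
time: 36.35
tool_pos: [0.5182, -0.0359, 0.0509]
tcp_rot: [2.159, 2.282, 0.0]
wrist_force: [-0.9, 0.2, -1.8]
width: 0.504
grip_force: 30.9
time: 36.6
tool_pos: [0.5185, -0.0364, 0.0505]
tcp_rot: [2.159, 2.281, 0.001]
wrist_force: [-0.2, -0.3, -1.8]
width: 0.501
grip_force: 30.9
time: 36.85
tool_pos: [0.5179, -0.0363, 0.049]
tcp_rot: [2.16, 2.281, 0.0]
wrist_force: [-0.8, 0.4, -1.7]
width: 0.506
grip_force: 30.9
```

```bash
python3 -m crank '[[[0,0,0.1,0,0,0],[0,0,0,0,0,0],[0,0,0,0,0,0]]]'
python3 -m crank '[[[0,0,0.1,0,0,0],[0,0,0,0,0,0],[0,0,0,0,0,0]]]'
```

```text
time: 37.1
tool_pos: [0.5181, -0.0363, 0.048]
tcp_rot: [2.159, 2.281, 0.0]
wrist_force: [0.3, 0.0, -0.9]
width: 0.504
grip_force: 31.0
time: 37.35
tool_pos: [0.5182, -0.0363, 0.0479]
tcp_rot: [2.159, 2.282, 0.0]
wrist_force: [-2.5, -0.2, 5.9]
width: 0.504
grip_force: 31.5
```

Contact; release, rise, go for the amber bottle.

```bash
python3 -m crank '[[[0,0,0,0,0,0],[0,0,0,0,0,0],[0,0,0,0,0,0],[0,0,0,0,0,0],[0,0,0,0,0,0]]]' 8.0
python3 -m crank '[[[0,0,-1,0,0,0],[0,0,-2,0,0,0],[0,0,-3,0,0,0],[0,0,-3,0,0,0],[0,0,-2,0,0,0],[0,0,0,0,0,0],[0,0,0,0,0,0]]]'
python3 - <<'E'
from h import *
go(.492,.2995,.155,np.radians(93.2))
E
```

```text
time: 37.77
tool_pos: [0.5179, -0.0362, 0.0467]
tcp_rot: [-2.159, -2.282, 0.0]
wrist_force: [0.9, 0.0, 0.1]
width: 0.937
grip_force: 0.0
time: 38.35
tool_pos: [0.5194, -0.0364, 0.1592]
tcp_rot: [2.157, 2.279, 0.004]
wrist_force: [-0.7, -0.3, -0.8]
width: 0.936
grip_force: 0.0
go [33.69 -0.89  0.39] n 8.9 az -0.001 tilt [ 0.0044 -0.0005]
```

```bash
python3 -m crank '[[[3,0,0,0,0,0],[4,0,0,0,0,0],[4,0,0,0,0,0],[4,0,0,0,0,0],[4,0,0,0,0,0],[4,0,0,0,0,0],[4,0,0,0,0,0],[3.5,0,0,0,0,0]]]'
python3 -m crank '[[[2.2,-0.9,0,0,0,0],[1,0,0,0,0,0],[0,0,0,0,0,0],[0,0,0,0,0,0],[0,0,0,0,0,0]]]'
python3 - <<'E'
from h import *
go(.492,.2995,.0435,np.radians(93.2))
E
```

```text
time: 39.02
tool_pos: [0.4993, 0.2701, 0.155]
tcp_rot: [-2.158, -2.281, 0.004]
wrist_force: [0.6, -0.2, -0.0]
width: 0.94
grip_force: 0.0
time: 39.43
tool_pos: [0.4903, 0.2983, 0.156]
tcp_rot: [2.16, 2.281, -0.003]
wrist_force: [0.5, 0.3, -0.1]
width: 0.936
grip_force: 0.0
go [ 0.13  0.19 11.25] n 3.0 az -0.002 tilt [-0.0012 -0.0014]
```

```bash
python3 -m crank '[[[0,0.1,2,0,0,0],[0,0,2,0,0,0],[0,0,2,0,0,0],[0,0,2,0,0,0],[0,0,2,0,0,0],[0,0,1.2,0,0,0],[0,0,0,0,0,0],[0,0,0,0,0,0]]]'
python3 -m crank '[[[0,0,0,0,0,0],[0,0,0,0,0,0],[0,0,0,0,0,0],[0,0,0,0,0,0],[0,0,0,0,0,0],[0,0,0,0,0,0],[0,0,0,0,0,0],[0,0,0,0,0,0]]]' 3.0 30
python3 -m crank '[[[0,0,0,0,0,0],[0,0,-0.5,0,0,0],[0,0,-1,0,0,0],[0,0,-2,0,0,0],[0,0,-3,0,0,0],[0,0,-3,0,0,0],[0,0,0,0,0,0],[0,0,0,0,0,0]]]'
python3 - <<'E'
from h import *
go(.513,.0145,.14,np.radians(93.2))
E
```

```text
time: 40.1
tool_pos: [0.4913, 0.2985, 0.0444]
tcp_rot: [-2.161, -2.28, 0.003]
wrist_force: [-0.1, 0.4, -0.2]
width: 0.936
grip_force: 0.0
time: 40.77
tool_pos: [0.4922, 0.3005, 0.0465]
tcp_rot: [2.159, 2.282, 0.003]
wrist_force: [-1.7, -0.8, 4.7]
width: 0.475
grip_force: 30.0
time: 41.43
tool_pos: [0.4932, 0.3009, 0.143]
tcp_rot: [2.158, 2.28, 0.009]
wrist_force: [-0.8, -0.5, -3.2]
width: 0.479
grip_force: 30.8
go [-28.71   0.39   0.23] n 7.6 az -0.001 tilt [0.0052 0.0028]
```

```bash
python3 -m crank '[[[-2,0,0,0,0,0],[-3.7,0.1,0,0,0,0],[-3.7,0.1,0,0,0,0],[-3.7,0.1,0,0,0,0],[-3.7,0,0,0,0,0],[-3.7,0,0,0,0,0],[-3.5,0,0,0,0,0],[-2.5,0,0,0,0,0]]]'
python3 -m crank '[[[-1.8,0,0,0,0,0],[0,0,0,0,0,0],[0,0,0,0,0,0],[0,0,0,0,0,0]]]'
python3 - <<'E'
from h import *
go(.513,.015,.0525,np.radians(93.2))
E
```

```text
time: 42.1
tool_pos: [0.5071, 0.0327, 0.138]
tcp_rot: [-2.159, -2.279, 0.005]
wrist_force: [0.4, 0.6, -2.5]
width: 0.477
grip_force: 30.8
time: 42.43
tool_pos: [0.509, 0.0179, 0.1387]
tcp_rot: [-2.159, -2.28, 0.002]
wrist_force: [-0.5, 0.0, -2.6]
width: 0.479
grip_force: 30.8
go [-0.32  0.41  8.62] n 2.3 az -0.001 tilt [-0.0023  0.0006]
```

```bash
python3 -m crank '[[[-0.2,0.3,2,0,0,0],[0,0,2,0,0,0],[0,0,2,0,0,0],[0,0,1.2,0,0,0],[0,0,0.8,0,0,0],[0,0,0.4,0,0,0],[0,0,0.2,0,0,0],[0,0,0,0,0,0]]]'
python3 -m crank '[[[0,0,0,0,0,0],[0,0,0.1,0,0,0],[0,0,0,0,0,0]]]'
python3 -m crank '[[[0,0,0.1,0,0,0],[0,0,0,0,0,0],[0,0,0,0,0,0]]]'
```

```text
time: 43.1
tool_pos: [0.5134, 0.0159, 0.0541]
tcp_rot: [2.159, 2.282, 0.0]
wrist_force: [-0.7, -0.6, -2.7]
width: 0.483
grip_force: 30.7
time: 43.35
tool_pos: [0.5138, 0.0155, 0.0537]
tcp_rot: [2.159, 2.281, 0.002]
wrist_force: [0.3, -0.2, -1.4]
width: 0.48
grip_force: 30.7
time: 43.6
tool_pos: [0.5131, 0.0155, 0.052]
tcp_rot: [2.16, 2.282, 0.0]
wrist_force: [0.0, -0.1, -2.4]
width: 0.477
grip_force: 30.7
```

```bash
python3 -m crank '[[[0,0,0.1,0,0,0],[0,0,0,0,0,0],[0,0,0,0,0,0]]]'
python3 -m crank '[[[0,0,0.07,0,0,0],[0,0,0,0,0,0],[0,0,0,0,0,0]]]'
```

```text
time: 43.85
tool_pos: [0.5133, 0.0155, 0.0515]
tcp_rot: [2.159, 2.281, 0.0]
wrist_force: [-2.6, 1.2, 5.3]
width: 0.483
grip_force: 31.3
time: 44.1
tool_pos: [0.5133, 0.0155, 0.0515]
tcp_rot: [2.159, 2.282, 0.0]
wrist_force: [-4.1, 0.6, 9.7]
width: 0.477
grip_force: 31.8
```

```bash
python3 -m crank '[[[0,0,0,0,0,0],[0,0,0,0,0,0],[0,0,0,0,0,0],[0,0,0,0,0,0],[0,0,0,0,0,0]]]' 8.0
python3 -m crank '[[[0,0,-1,0,0,0],[0,0,-2,0,0,0],[0,0,-3,0,0,0],[0,0,-3,0,0,0],[0,0,-2,0,0,0],[0,0,0,0,0,0],[0,0,0,0,0,0]]]'
python3 - <<'E'
from h import *
go(.494,.368,.16,np.radians(93.2))
E
```

```text
time: 44.52
tool_pos: [0.513, 0.0156, 0.0499]
tcp_rot: [-2.159, -2.282, 0.0]
wrist_force: [0.3, -0.3, -0.3]
width: 0.937
grip_force: 0.0
time: 45.1
tool_pos: [0.5145, 0.0156, 0.1625]
tcp_rot: [2.157, 2.279, 0.005]
wrist_force: [0.1, -0.3, -0.4]
width: 0.937
grip_force: 0.0
go [35.3  -0.12  0.24] n 9.3 az -0.001 tilt [ 0.0044 -0.0001]
```

```bash
python3 -m crank '[[[3,0,0,0,0,0],[4,0,0,0,0,0],[4,0,0,0,0,0],[4,0,0,0,0,0],[4,0,0,0,0,0],[4,0,0,0,0,0],[4,0,0,0,0,0],[3.5,0,0,0,0,0]]]'
python3 -m crank '[[[3.2,0,0,0,0,0],[1.6,0,0,0,0,0],[0,0,0,0,0,0],[0,0,0,0,0,0],[0,0,0,0,0,0]]]'
python3 - <<'E'
from h import *
go(.494,.368,.043,np.radians(93.2))
E
```

```text
time: 45.77
tool_pos: [0.4945, 0.3219, 0.1582]
tcp_rot: [-2.158, -2.282, 0.005]
wrist_force: [0.5, -0.0, 0.3]
width: 0.94
grip_force: 0.0
time: 46.18
tool_pos: [0.4931, 0.3666, 0.1589]
tcp_rot: [2.16, 2.281, -0.004]
wrist_force: [0.3, -0.3, 0.4]
width: 0.942
grip_force: 0.0
go [ 0.16  0.12 11.59] n 3.1 az -0.001 tilt [-0.0019 -0.0021]
```

```bash
python3 -m crank '[[[0,0,2,0,0,0],[0,0,2,0,0,0],[0,0,2,0,0,0],[0,0,2,0,0,0],[0,0,2,0,0,0],[0,0,1.5,0,0,0],[0,0,0,0,0,0],[0,0,0,0,0,0]]]'
python3 -m crank '[[[0,0,0,0,0,0],[0,0,0,0,0,0],[0,0,0,0,0,0],[0,0,0,0,0,0],[0,0,0,0,0,0],[0,0,0,0,0,0],[0,0,0,0,0,0],[0,0,0,0,0,0]]]' 3.0 30
python3 -m crank '[[[0,0,0,0,0,0],[0,0,-0.5,0,0,0],[0,0,-1,0,0,0],[0,0,-2,0,0,0],[0,0,-3,0,0,0],[0,0,-3,0,0,0],[0,0,0,0,0,0],[0,0,0,0,0,0]]]'
python3 - <<'E'
from h import *
go(.511,.069,.14,np.radians(93.2))
E
```

```text
time: 46.85
tool_pos: [0.4931, 0.3658, 0.0441]
tcp_rot: [-2.161, -2.279, 0.005]
wrist_force: [-0.9, 0.7, -0.1]
width: 0.934
grip_force: 0.0
time: 47.52
tool_pos: [0.4949, 0.3687, 0.047]
tcp_rot: [2.158, 2.281, 0.004]
wrist_force: [0.7, -1.4, 6.3]
width: 0.476
grip_force: 30.6
time: 48.18
tool_pos: [0.4951, 0.3693, 0.1431]
tcp_rot: [2.159, 2.281, 0.008]
wrist_force: [-0.8, -0.5, -2.6]
width: 0.48
grip_force: 30.9
go [-30.07  -0.07   0.22] n 7.9 az -0.001 tilt [0.0044 0.0031]
```

```bash
python3 -m crank '[[[-2,0,0,0,0,0],[-3.7,0,0,0,0,0],[-3.7,0,0,0,0,0],[-3.7,0,0,0,0,0],[-3.7,0,0,0,0,0],[-3.7,0,0,0,0,0],[-3.5,0,0,0,0,0],[-2.8,0,0,0,0,0]]]'
python3 -m crank '[[[-2.2,0,0,0,0,0],[-0.9,0,0,0,0,0],[0,0,0,0,0,0],[0,0,0,0,0,0],[0,0,0,0,0,0]]]'
python3 - <<'E'
from h import *
go(.511,.0695,.0535,np.radians(93.2))
E
```

```text
time: 48.85
tool_pos: [0.5062, 0.0979, 0.138]
tcp_rot: [-2.159, -2.28, 0.006]
wrist_force: [0.7, 0.1, -2.7]
width: 0.482
grip_force: 30.9
time: 49.27
tool_pos: [0.5096, 0.0705, 0.1394]
tcp_rot: [-2.158, -2.281, 0.001]
wrist_force: [-1.2, -0.1, -2.1]
width: 0.482
grip_force: 30.9
go [-0.11  0.15  8.59] n 2.3 az -0.0 tilt [-0.0014  0.0006]
```

```bash
python3 -m crank '[[[-0.1,0.1,2,0,0,0],[0,0,2,0,0,0],[0,0,2,0,0,0],[0,0,1.2,0,0,0],[0,0,0.8,0,0,0],[0,0,0.4,0,0,0],[0,0,0.2,0,0,0],[0,0,0,0,0,0]]]'
python3 -m crank '[[[0,0,0,0,0,0],[0,0,0.1,0,0,0],[0,0,0,0,0,0]]]'
python3 -m crank '[[[0,0,0.1,0,0,0],[0,0,0,0,0,0],[0,0,0,0,0,0]]]'
```

```text
time: 49.93
tool_pos: [0.5116, 0.0689, 0.0544]
tcp_rot: [2.159, 2.282, 0.001]
wrist_force: [0.4, -0.2, -1.7]
width: 0.485
grip_force: 30.9
time: 50.18
tool_pos: [0.5119, 0.0686, 0.0539]
tcp_rot: [2.159, 2.281, 0.002]
wrist_force: [0.5, -0.5, -3.3]
width: 0.482
grip_force: 30.9
time: 50.43
tool_pos: [0.5112, 0.0685, 0.0523]
tcp_rot: [2.16, 2.281, 0.0]
wrist_force: [0.4, -0.3, -2.3]
width: 0.486
grip_force: 30.9
```

```bash
python3 -m crank '[[[0,0,0.08,0,0,0],[0,0,0,0,0,0],[0,0,0,0,0,0]]]'
python3 -m crank '[[[0,0,0.07,0,0,0],[0,0,0,0,0,0],[0,0,0,0,0,0]]]'
```

```text
time: 50.68
tool_pos: [0.5114, 0.0685, 0.0519]
tcp_rot: [2.159, 2.282, 0.0]
wrist_force: [-1.8, -1.0, 4.3]
width: 0.483
grip_force: 31.4
time: 50.93
tool_pos: [0.5115, 0.0685, 0.0519]
tcp_rot: [2.159, 2.282, 0.0]
wrist_force: [-3.5, -1.7, 8.5]
width: 0.484
grip_force: 31.8
```

Contact; release, rise to about the height of the first look (w3) and compare positions.

```bash
python3 -m crank '[[[0,0,0,0,0,0],[0,0,0,0,0,0],[0,0,0,0,0,0],[0,0,0,0,0,0],[0,0,0,0,0,0]]]' 8.0
python3 -m crank '[[[0,0,-1,0,0,0],[0,0,-2,0,0,0],[0,0,-3,0,0,0],[0,0,-3,0,0,0],[0,0,-4,0,0,0],[0,0,-4,0,0,0],[0,0,-4,0,0,0],[0,0,-3,0,0,0]]]'
python3 -m crank '[[[-1.7,-0.6,-1.7,0,0,0],[0,0,0,0,0,0],[0,0,0,0,0,0],[0,0,0,0,0,0]]]'
python3 - <<'E'
from m import *
c=camera_model("wrist");im=read_camera("wrist");cv2.imwrite("pics/w13.png",im);H=cv2.cvtColor(im,cv2.COLOR_BGR2HSV);print(read_state()["tool_pos"])
blk=cv2.inRange(H,(0,0,0),(180,255,60))
for n,m,z,P in(("amber",blk,.11,(.5119,.0166)),("jar",cv2.inRange(H,(8,60,150),(30,200,255)),.092,(.5182,-.0358)),("lamp",cv2.inRange(H,(18,120,100),(32,255,255)),.107,(.5112,.0683)),("tin",cv2.inRange(H,(0,150,100),(8,255,255)),.03,(.5729,.1005))):
    u,v=proj(c,[*P,z])[0].astype(int)
    try: print(n,P,rect(c,m,z,(u-15,v-13,u+15,v+13)))
    except Exception as e: print(n,e)
b=read_camera("scene");cv2.imwrite("pics/v13.png",np.vstack([im,cv2.resize(b[160:240,170:430],(640,197))]))
E
```

```text
time: 51.35
tool_pos: [0.5111, 0.0686, 0.0505]
tcp_rot: [-2.159, -2.282, 0.0]
wrist_force: [0.1, -0.8, -0.7]
width: 0.938
grip_force: 0.0
time: 52.02
tool_pos: [0.5119, 0.0686, 0.2955]
tcp_rot: [2.157, 2.279, 0.006]
wrist_force: [1.0, 0.5, 0.3]
width: 0.934
grip_force: 0.0
time: 52.35
tool_pos: [0.5055, 0.0514, 0.3068]
tcp_rot: [-2.159, -2.28, 0.001]
wrist_force: [-0.6, 0.8, -0.2]
width: 0.937
grip_force: 0.0
[0.50515659 0.05150703 0.30595462]
amber (0.5119, 0.0166) (array([0.5116, 0.0178]), array([22.4, 24.6]), 'long-axis deg', 93.16)
jar (0.5182, -0.0358) (array([ 0.5171, -0.0356]), array([33.7, 39.6]), 'long-axis deg', 3.18)
lamp (0.5112, 0.0683) (array([0.5118, 0.0678]), array([25.3, 26.6]), 'long-axis deg', 93.13)
tin (0.5729, 0.1005) (array([0.5732, 0.0997]), array([27.3, 28.3]), 'long-axis deg', 95.31)
```

View pics/v13.png

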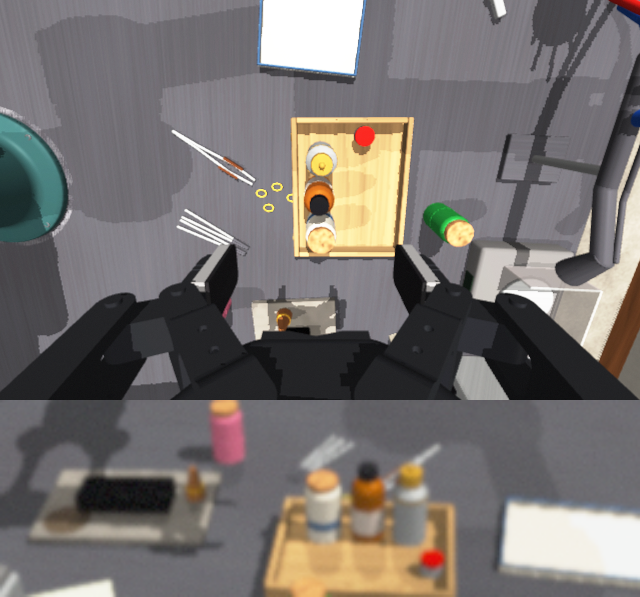

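All three containers are upright within about 1 mm of their starting places, the block is on the board, and the tin has not moved.

```bash
python3 -c "
from workcell import *
print(finish_job())"
```

```text
the job is handed in; nothing more can be done
None
```

The job is handed in (no verdict came back): the charcoal block lies flat in the middle of the soldering board, and the bottle, jar and lamp are back upright within about 1 mm of where they started; the tin measured within 1 mm of its place, and the ring cone and white block look undisturbed in the pictures.

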